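# Push a lino block under the holder's spring flap

## Task

Load the lino printing block into its holder: with one fingertip press down the long bar beside the lane to hold the spring flap open, and meanwhile with the other fingertip push the block along the lane under the flap until it is home against the back stop. Then take the hand away so that the flap comes down on the block. Only push the block, never lift or tip it, and leave the other things on the table where they are.

Things in the scene. Friction and masses are not known exactly. Their poses are not given: they have to be found in the camera images.
- holder: Fixed block holder; its place and yaw vary. Origin: mid-lane, on the table; +x = push direction, +y = towards the press bar. Plywood deck, top at z = 30 mm, x -151 to +85, y -42 to +50. Lane 64 mm wide between two rails 5 mm thick, 6 mm tall (x -140 to +75). At x below 26 nothing of the holder but the bar stands above z = 36.
- home (a point): Centre of the back stop's face, at deck height: holder x = +75, y = 0, z = 30 mm. The stop is 60 mm wide and 18 mm tall. A block that is home has its front face against it, its origin at holder x = +30 and its rear face at x = -15, 49 mm outside the flap's lip.
- flap (a joint): Angle of the spring flap, rad: 0 = closed, 0.6 = fully open (end stop). Pressing the bar down opens it. Its lip clears the block above about 0.26; on a block that is home the flap rests at about 0.26. The spring closes it with 0.08 N m at 0 and 0.20 N m at 0.6: the bar takes about 3 to 8 N.
- hinge (a point): Point on the flap's hinge axis, holder x = 56, y = 44, z = 58 mm; the axis runs along the holder's x, between two posts 8 mm thick (x 26 to 32 and 78 to 84, up to z = 66). The aluminium lid, 3 mm thick, reaches from it over the lane (holder x 34 to 78, y 42 to -34).
- lip (a point): Middle of the lower edge of the lip that hangs from the lid and bars the lane; it moves with the flap. Lip: holder x 34 to 37, y -34 to -16, down to z = 34 mm when closed.
- bar_near (a point): Middle of the press bar's top face at its end nearest the lane's mouth. Aluminium strip 32 mm wide, 4 mm thick, rigid with the flap, holder x -150 to +44. Closed, it slopes up away from the lane: top from y = 67, z = 49 to y = 93, z = 67 mm. Fully pressed, its top is level at z = 38, y 58 to 90, and a fingertip can slide along it.
- block: Lino printing block, wood faced with grey lino, 90 (x) x 60 (y) x 20 (z) mm, 0.08 to 0.17 kg, loose, flat on the deck in the lane, its axes parallel to the holder's. Origin: centre of its underside. It starts outside the flap, its origin at holder x = -65 to -35 mm.
- roller: Bystander, leave alone: ink roller (36 mm thick rubber roll, handle along its -x); origin: centre of its underside.
- tape: Bystander, leave alone: empty tape core, ring 90 mm across, 24 mm tall; origin: centre of its underside.
- spare_block: Bystander, leave alone: small spare wooden block 55 x 55 x 20 mm, not the one wanted; origin: centre of its underside.
- ink_jar: Bystander, leave alone: jar with a black lid, 60 mm across, 65 mm tall; origin: centre of its underside.
- brush_pot: Bystander, leave alone: white ceramic cup, 80 mm across, 100 mm tall; origin: centre of its underside.
- palette: Bystander, leave alone: round white palette, 170 mm across, 9 mm thick; origin: centre of its underside.
- brush: Bystander, leave alone: paint brush, 200 mm long, lying along its x; origin: centre of its underside.
Mind the look-alikes: they are no part of the job. Leave any orange or purple look-alike of the block alone.

How it is judged:
By the outcome, as a careful person would: the job done as asked, in the order asked, and still so for the second after the job is handed in, with the robot touching nothing.
It also fails if it takes over 38 s, if anything falls off the work surface, if the arm or the gripper's body presses on something with over 40 N, if the wrist force passes 120 N, or if a joint passes its speed limit or range.

## Robot

A 7-joint arm with a two-finger parallel gripper is mounted at the origin on the work surface. World frame = base frame: x ahead of the robot, y to its left, z up, the work surface at z = 0. Lengths are in m, angles in rad, forces in N, time in s.
With the tool pointing down it reaches from about 0.425 to 0.95 m from the base axis. Payload 4.7 kg.
Tool frame: the origin (TCP) lies on the mounting face of the last link; the fingertips stand 182 mm ahead of it and the grasp point (between the pads) lies 164 mm ahead of it; z points along the fingers, x is the direction in which the jaws open and shut, and the axes are right-handed (so a half turn about z gives the same grasp; the last joint's range is limited). The gripper opens to 87 mm and grips with 3 to 60 N. Pads are 19 mm wide; open, the fingers measure 117 mm over their backs; the gripper's body (75 mm by 190 mm) begins 51 mm behind the grasp point.
Start: joints at [1.083, 0.469, -0.049, 1.532, 0.024, 1.141, -0.082], TCP at [0.299, -0.605, 0.405] pointing down, gripper open.
Joint ranges: [-2.59, 2.59], [-0.33, 1.99], [-1.39, 1.29], [0.1, 2.45], [-1.04, 4.18], [0.21, 1.99], [-2.66, 2.66]. Speed limits (rad/s): [2.57, 2.57, 3.14, 3.14, 3.14, 3.14, 3.14].

## Interface

Orientations are given as a unit quaternion [x, y, z, w].
In Python, from cell import robot gives the robot as it stands.
- The arm moves only by the shell command python3 -m creep 'ROWS' [FORCE]. ROWS is a JSON object of lists of equal length, an entry for each row: "fingers": the closure, from 0 (fully open) to 1 (shut); "dp": the shift along the tool's x, y, z in mm, a list of three; "rotation": the turn, a rotation vector about the tool's x, y, z in degrees, a list of three. A call has 1 to 8 rows; each row shifts and turns the commanded pose from where the row before left it, along the tool's axes as they then stand; what a row does not reach is not made up. A row lasts 1/12 s, in which the tool goes at most 41.7 mm and 7.16 degrees, less where a joint would pass 70% of its speed; a pose out of reach is approached as far as the arm can. A call with a gripper value outside its range is refused whole. The fingers move at their own pace and stop on an object; FORCE is the grip in N (left out, the last holds). Time passes only in rows, so rows that do not move let the fingers close. It gives the time, the measured TCP pose, the force and the opening at its end, in the units of the state.
- robot.observe(): the state, without advancing time (a new reading comes with each control period).
- robot.camera(name): name is "side" or "top" or "wrist"; returns a dict with "image" (480x640x3 uint8, red, green, blue), "fx", "fy", "cx", "cy" (pixels), "xyz" and "attitude" of the camera in the world. Camera axes: x right, y up, looking along -z (the intrinsics and any distortion apply to the point x, -y, -z); pixel columns grow to the right and rows downward; lengths in m; the calibration is good to about 2 mm. The wrist camera is an equidistant fisheye: a pixel r from the principal point sees the ray r / f radians off the axis. A picture is of the moment at which its call begins. There is no depth.
- robot.job_done(): hands the job in, once; it reports no verdict.
The state is a dict: "t": time; "q": joint angles; "joint_vel": joint speeds; "joint_efforts": joint torques, N m; "tcp_pos": TCP position; "eef_rot": TCP orientation; "force": force on the tool from outside, world axes, zero at the start; "moment": the same for the moment, N m; "grip_width": opening from 0.0 (shut) to 1.0 (fully open).
Only numpy, scipy, OpenCV 4.12 (cv2) and the standard library are available. Lean on these libraries where they do the work, as an engineer would, in place of code of your own. Each camera call takes 0.05 s, during which the arm holds its last target. There are 200 camera calls.

## Working session

There is one attempt and no reset: what is moved stays moved. The work goes in short steps, Python scripts to look and compute and a shell command to move; the robot and the scene stay as the last step left them, time stands still between calls to the robot, and variables do not carry over. Pictures are saved under pics/ and viewed, about 8 in all and at most 12, crops included, and the job is handed in when it is done.

```bash
ls; mkdir -p pics; python3 - <<'E'
from cell import robot
import cv2,numpy as np
s=robot.observe(); print({k:np.round(v,3).tolist() for k,v in s.items()})
for n in("top","side"):
    c=robot.camera(n); cv2.imwrite(f"pics/{n}0.png",c["image"][:,:,::-1]); print(n,{k:np.round(v,4).tolist() for k,v in c.items() if k!="image"})
E
```

```text
pics
{'t': 0.0, 'q': [1.083, 0.469, -0.049, 1.534, 0.024, 1.141, -0.082], 'joint_vel': [0.001, 0.001, -0.001, 0.002, 0.001, 0.0, -0.0], 'joint_efforts': [-0.0, -50.798, -0.081, -23.616, -0.061, 0.038, 0.0], 'tcp_pos': [0.299, -0.605, 0.404], 'eef_rot': [0.849, -0.528, -0.001, -0.001], 'force': [0.319, -0.13, -0.224], 'moment': [0.002, 0.002, 0.026], 'grip_width': 0.999}
top {'fx': 479.4599, 'fy': 479.4599, 'cx': 314.6677, 'cy': 246.7856, 'xyz': [0.4293, 0.0108, 1.2116], 'attitude': [-0.0306, 0.0383, 0.7092, -0.7033]}
side {'fx': 614.753, 'fy': 614.753, 'cx': 319.1113, 'cy': 234.7362, 'xyz': [0.0791, 0.9651, 1.198], 'attitude': [-0.0771, 0.3641, 0.9033, -0.2136]}
```

View pics/top0.png

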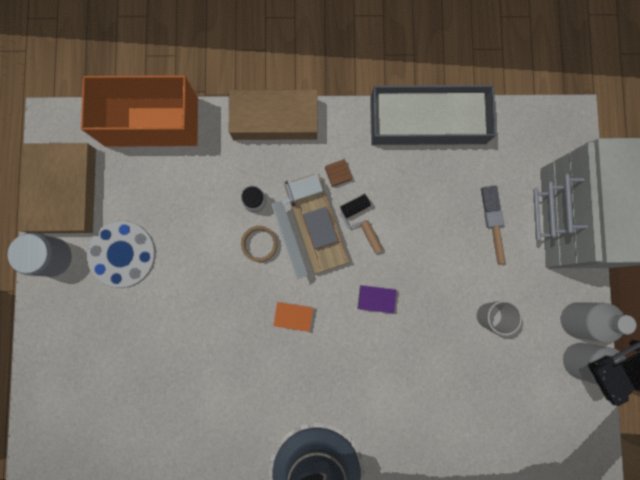

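View pics/side0.png

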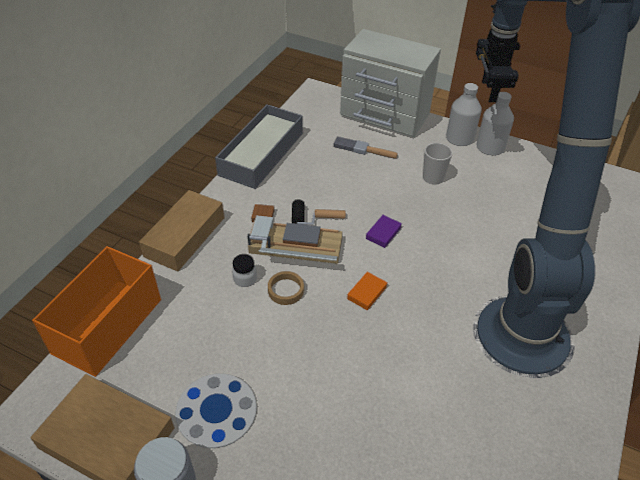

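Grey lino block in the holder lane is at top (322,228). The candidates I rule out are the orange block (294,317), the purple block (377,299) and the spare wood block (339,172). The holder's flap is at (304,188), the bar runs from (280,205) to (303,275), the tape is at (260,244), the jar at (253,198) and the roller at (357,208). Next is a close crop of both views.

```bash
python3 - <<'E'
import cv2,numpy as np
a=cv2.imread("pics/top0.png")[160:290,235:395]; b=cv2.imread("pics/side0.png")[190:280,230:360]
cv2.imwrite("pics/crop_t.png",cv2.resize(a,None,fx=5,fy=4.6,interpolation=cv2.INTER_CUBIC)[:598])
E
```

```text
(no output)
```

View pics/crop_t.png

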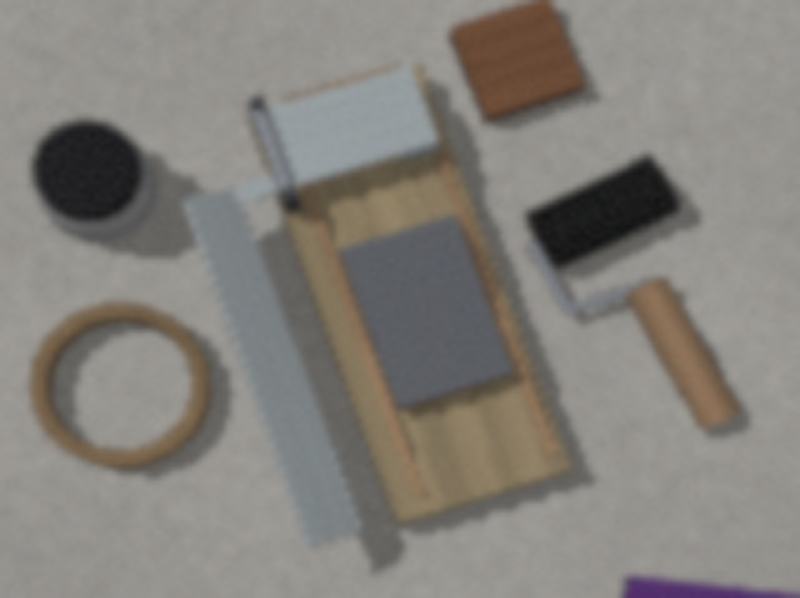

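The crop shows the grey block, with top corners (343,248), (462,216), (518,374) and (403,406), lying in the lane below the closed flap. The press bar is on its left. The choice is confirmed. Next I fit the holder pose.

```bash
cat >h.py <<'E'
import numpy as np,cv2
from cell import robot
from scipy.spatial.transform import Rotation as R
from scipy.optimize import least_squares
def proj(c,P):
    p=R.from_quat(c["attitude"]).inv().apply(np.atleast_2d(P)-c["xyz"])*[1,-1,-1]
    return np.c_[c["cx"]+c["fx"]*p[:,0]/p[:,2],c["cy"]+c["fy"]*p[:,1]/p[:,2]]
def fish(c,P):
    p=R.from_quat(c["attitude"]).inv().apply(np.atleast_2d(P)-c["xyz"])*[1,-1,-1]
    r=np.hypot(p[:,0],p[:,1]);k=np.arctan2(r,p[:,2])/r
    return np.c_[c["cx"]+c["fx"]*p[:,0]*k,c["cy"]+c["fy"]*p[:,1]*k]
def h2w(H,P):
    return R.from_euler("z",H[2]).apply(np.atleast_2d(P)/1000.)+[H[0],H[1],0]
E
python3 - <<'E'
from h import *
c=robot.camera("top")
hp=[(-151,-42,30,572,468),(-151,50,30,398,522),(-150,93,67,313,546),(-150,67,49,358,532),(44,93,67,186,202),(44,67,49,238,192),(29,44,66,291,203),(81,44,66,258,102)]
bp=[(45,30,50,343,248),(45,-30,50,462,216),(-45,30,50,403,406),(-45,-30,50,518,374)]
A=np.array(hp+bp,float);uv=A[:,3:]/[5,4.6]+[235,160]
def f(v):
    P=A[:,:3].copy();P[8:,:2]+=v[3:5]
    return (proj(c,h2w(v,P))-uv).ravel()
s=least_squares(f,[.49,.0,.25,-50,0]);print(s.x,np.round(s.fun.reshape(-1,2),1).tolist())
H=s.x
for P in [(0,0,0),(-150,80,67),(-80,75,38),(44,75,38),(75,0,30)]: print(P,h2w(H,P))
E
```

```text
[ 6.35505833e-01 -1.71228522e-03  3.17537369e-01 -4.85917419e+01
 -2.23197505e+00] [[0.3, 0.8], [-0.2, 1.0], [-0.3, 0.5], [1.1, 0.3], [-0.3, -0.8], [-0.1, -0.6], [-0.1, -1.6], [-0.3, 0.4], [0.2, 0.3], [-0.4, -0.5], [-0.0, 0.6], [0.3, -0.3]]
(0, 0, 0) [[ 0.63550583 -0.00171229  0.        ]]
(-150, 80, 67) [[0.46802651 0.02745409 0.067     ]]
(-80, 75, 38) [[0.53608816 0.04456002 0.038     ]]
(44, 75, 38) [[0.65388905 0.08327629 0.038     ]]
(75, 0, 30) [[0.70675637 0.02170481 0.03      ]]
```

Fit is good to under 2 px: holder at (0.6355, -0.0017), yaw 18.2°, block at holder x≈-49.

The plan keeps the tool vertical with tool x = holder -y and tool y = holder -x. The fingers will be about 75 mm apart, one on the bar at y≈75 and the other in the lane at y≈0. I lift clear of the bottles first.

```bash
python3 -m creep '{"fingers":[0.3,0.3,0.3,0.3,0.3,0.3,0.3,0.3],"dp":[[0,0,-30],[0,0,-30],[0,0,-30],[-25,-20,0],[-30,-23,0],[-30,-23,0],[-30,-23,0],[-30,-23,0]],"rotation":[[0,0,4],[0,0,4],[0,0,0],[0,0,0],[0,0,0],[0,0,0],[0,0,0],[0,0,0]]}' 20
cat >>h.py <<'E'
H=[.6355,-.0017,.3175]
def st():
    s=robot.observe();T=R.from_quat(s["eef_rot"]);p=np.array(s["tcp_pos"])+T.apply([0,0,.182])
    hp=R.from_euler("z",-H[2]).apply(p-[H[0],H[1],0])*1000
    ax=R.from_euler("z",-H[2]).apply(T.as_matrix().T)
    print("t",round(s["t"],2),"tipmid holder mm",hp.round(1),"toolx",ax[0].round(3),"z",ax[2].round(3),"F",np.round(s["force"],1),"M",np.round(s["moment"],2),"w",round(s["grip_width"],3))
    return hp
E
python3 -c "from h import *;st()"
```

```text
t: 0.82
tcp_pos: [0.36, -0.4305, 0.4945]
eef_rot: [0.81, -0.586, -0.0, -0.0]
force: [0.3, 0.4, -0.1]
grip_width: 0.704
t 0.82 tipmid holder mm [-395.6 -321.3  312.5] toolx [ 0.001 -1.    -0.   ] z [-0.  0. -1.] F [ 0.3  0.4 -0.1] M [ 0.02 -0.06  0.01] w 0.704
```

```bash
python3 -m creep '{"fingers":[0.31,0.31,0.31,0.31,0.31,0.31,0.31,0.31],"dp":[[-30,-23,0],[-30,-23,0],[-30,-23,0],[-30,-23,0],[-30,-23,0],[-30,-23,0],[-30,-23,0],[-30,-23,0]],"rotation":[[0,0,0],[0,0,0],[0,0,0],[0,0,0],[0,0,0],[0,0,0],[0,0,0],[0,0,0]]}' >/dev/null
python3 -m creep '{"fingers":[0.31,0.31,0.31,0.31,0.31,0.31,0.31,0.31],"dp":[[-30,-24,25],[-30,-24,25],[-30,-24,30],[-28,-22,30],[0,0,30],[0,0,30],[0,0,10],[0,0,0]],"rotation":[[0,0,0],[0,0,0],[0,0,0],[0,0,0],[0,0,0],[0,0,0],[0,0,0],[0,0,0]]}' >/dev/null
python3 - <<'E'
from h import *
hp=st()
c=robot.camera("wrist");cv2.imwrite("pics/w1.png",c["image"][:,:,::-1])
print({k:np.round(v,3).tolist() for k,v in c.items() if k!="image"})
for P in [(-151,-42,30),(-151,50,30),(-93.6,0,50),(-93.6,30,50),(-93.6,-30,50),(-150,93,67),(-150,67,49),(-150,0,30)]: print(P,fish(c,h2w(H,P)).round(0))
E
```

```text
t 2.15 tipmid holder mm [-131.2   23.1  142.3] toolx [ 0.002 -1.    -0.002] z [-0.006  0.002 -1.   ] F [ 0.   0.2 -0.1] M [0.   0.01 0.02] w 0.69
{'fx': 371.648, 'fy': 371.648, 'cx': 319.137, 'cy': 238.265, 'xyz': [0.566, 0.001, 0.304], 'attitude': [-0.101, 0.073, -0.581, 0.804]}
(-151, -42, 30) [[404. 258.]]
(-151, 50, 30) [[286. 258.]]
(-93.6, 0, 50) [[355. 186.]]
(-93.6, 30, 50) [[311. 186.]]
(-93.6, -30, 50) [[398. 187.]]
(-150, 93, 67) [[220. 272.]]
(-150, 67, 49) [[260. 264.]]
(-150, 0, 30) [[351. 257.]]
```

View pics/w1.png

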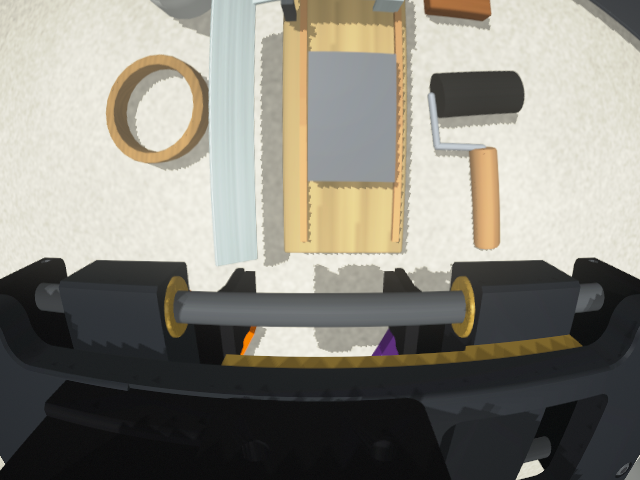

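The wrist view agrees with the fit to about 3 mm: block rear edge at row 183 (predicted 186), deck corners at (286,251) and (405,251). I align in y and descend.

```bash
python3 -m creep '{"fingers":[0.31,0.31,0.31,0.31,0.31],"dp":[[-7,-7,20],[-7,-7,20],[0,0,20],[0,0,7],[0,0,0]],"rotation":[[0,0,0],[0,0,0],[0,0,0],[0,0,0],[0,0,0]]}' >/dev/null
python3 -c "from h import *;st()"
```

```text
t 2.62 tipmid holder mm [-115.3   36.1   77.9] toolx [ 0.001 -1.     0.   ] z [-0.001 -0.    -1.   ] F [-0.5 -0.5 -0.5] M [ 0.04  0.03 -0.  ] w 0.688
```

```bash
python3 -m creep '{"fingers":[0.31,0.31,0.31,0.31,0.31,0.31,0.31,0.31],"dp":[[0,0,7],[0,0,7],[0,0,6],[0,0,5],[0,0,5],[0,0,4],[0,0,0],[0,0,0]],"rotation":[[0,0,0],[0,0,0],[0,0,0],[0,0,0],[0,0,0],[0,0,0],[0,0,0],[0,0,0]]}' >/dev/null
python3 -c "from h import *;st()"
```

```text
t 3.28 tipmid holder mm [-114.8   33.6   44.6] toolx [-0.    -1.     0.004] z [ 0.001 -0.004 -1.   ] F [ 0.5 -6.4  7.9] M [-1.16  0.18  0.04] w 0.691
```

```bash
python3 -m creep '{"fingers":[0.31,0.31,0.31,0.31],"dp":[[-1,0,2],[-1,0,2],[0,0,1],[0,0,0]],"rotation":[[0,0,0],[0,0,0],[0,0,0],[0,0,0]]}' >/dev/null
python3 - <<'E'
from h import *
st()
c=robot.camera("side");im=c["image"][180:300,220:380,::-1]
cv2.imwrite("pics/s2.png",cv2.resize(im,None,fx=5,fy=5,interpolation=cv2.INTER_CUBIC))
E
```

```text
t 3.62 tipmid holder mm [-114.8   31.6   40.8] toolx [-0.002 -1.     0.009] z [ 0.001 -0.009 -1.   ] F [  0.4 -13.4  17.6] M [-2.63  0.34  0.15] w 0.688
```

View pics/s2.png

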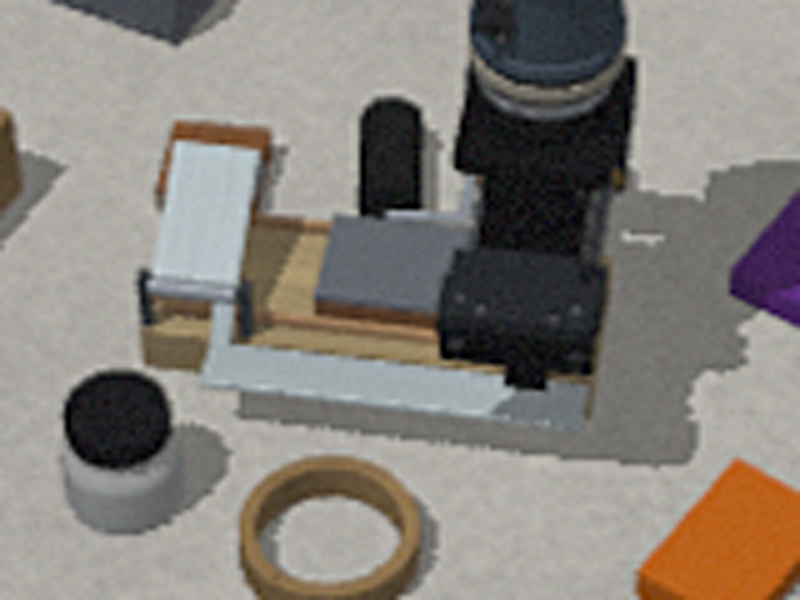

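The lid is now raised and the bar is down under the finger at about (525,375), with the block in front of the other finger. I ease the press by 1.5 mm and start pushing.

```bash
python3 -m creep '{"fingers":[0.31,0.31,0.31,0.31,0.31,0.31,0.31,0.31],"dp":[[0,-2,-1.5],[0,-4,0],[0,-5,0],[0,-5,0],[0,-5,0],[0,-5,0],[0,-5,0],[0,-3,0]],"rotation":[[0,0,0],[0,0,0],[0,0,0],[0,0,0],[0,0,0],[0,0,0],[0,0,0],[0,0,0]]}' >/dev/null
python3 - <<'E'
from h import *
st()
c=robot.camera("side");im=c["image"][180:300,220:380,::-1]
cv2.imwrite("pics/s3.png",cv2.resize(im,None,fx=5,fy=5,interpolation=cv2.INTER_CUBIC))
c=robot.camera("wrist");cv2.imwrite("pics/w3.png",c["image"][:,:,::-1])
E
```

```text
t 4.33 tipmid holder mm [-82.8  38.3  40.2] toolx [ 0.001 -1.     0.001] z [-0.004 -0.001 -1.   ] F [-4.7 -1.9  6.1] M [-0.29  1.17  0.13] w 0.686
```

View pics/w3.png

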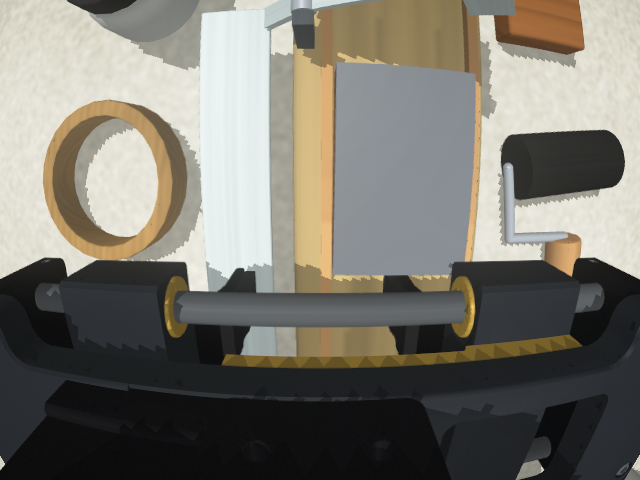

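The block is straight in the lane with its rear edge at row 275, the bar is level, and the flap is up at the top of the frame. Forces are small, so I carry on.

```bash
python3 -m creep '{"fingers":[0.31,0.31,0.31,0.31,0.31,0.31,0.31,0.31],"dp":[[0,-4,0],[0,-6,0],[0,-6,0],[0,-6,0],[0,-6,0],[0,-6,0],[0,-5,0],[0,-3,0]],"rotation":[[0,0,0],[0,0,0],[0,0,0],[0,0,0],[0,0,0],[0,0,0],[0,0,0],[0,0,0]]}' >/dev/null
python3 -c "from h import *;st()"
python3 -m creep '{"fingers":[0.31,0.31,0.31,0.31,0.31],"dp":[[0,-2,0],[0,-3,0],[0,-3,0],[0,-2,0],[0,0,0]],"rotation":[[0,0,0],[0,0,0],[0,0,0],[0,0,0],[0,0,0]]}' >/dev/null
python3 -c "from h import *;st()"
```

```text
t 5.1 tipmid holder mm [-40.7  38.5  40.2] toolx [ 0.002 -1.     0.   ] z [-0.004 -0.    -1.   ] F [-3.3 -1.9  6.3] M [-0.25  1.15  0.1 ] w 0.693
t 5.52 tipmid holder mm [-30.6  38.5  40.2] toolx [ 0.002 -1.     0.   ] z [-0.004 -0.    -1.   ] F [-3.4 -2.4  5.1] M [-0.21  0.89  0.11] w 0.692
```

Forces are steady and the stop is not reached yet, with about 6 mm to go. I creep until force shows.

```bash
python3 -m creep '{"fingers":[0.31,0.31,0.31,0.31,0.31],"dp":[[0,-1,0],[0,-2,0],[0,-1,0],[0,-1,0],[0,0,0]],"rotation":[[0,0,0],[0,0,0],[0,0,0],[0,0,0],[0,0,0]]}' >/dev/null
python3 -c "from h import *;st()"
python3 -m creep '{"fingers":[0.31,0.31,0.31],"dp":[[0,-1,0],[0,-1,0],[0,0,0]],"rotation":[[0,0,0],[0,0,0],[0,0,0]]}' >/dev/null
python3 -c "from h import *;st()"
```

```text
t 5.93 tipmid holder mm [-26.   38.5  40.2] toolx [ 0.002 -1.     0.   ] z [-0.004 -0.    -1.   ] F [-4.4 -2.3  6.2] M [-0.27  1.    0.12] w 0.688
t 6.18 tipmid holder mm [-24.   38.5  40.2] toolx [ 0.002 -1.     0.001] z [-0.004 -0.001 -1.   ] F [-4.7 -1.9  6.1] M [-0.22  1.02  0.14] w 0.69
```

```bash
python3 -m creep '{"fingers":[0.31,0.31,0.31],"dp":[[0,-1,0],[0,-1,0],[0,0,0]],"rotation":[[0,0,0],[0,0,0],[0,0,0]]}' >/dev/null
python3 -c "from h import *;st()"
python3 -m creep '{"fingers":[0.31,0.31,0.31],"dp":[[0,-1,0],[0,-1,0],[0,0,0]],"rotation":[[0,0,0],[0,0,0],[0,0,0]]}' >/dev/null
python3 - <<'E'
from h import *
st()
c=robot.camera("side");im=c["image"][180:300,220:380,::-1]
cv2.imwrite("pics/s4.png",cv2.resize(im,None,fx=5,fy=5,interpolation=cv2.INTER_CUBIC))
c=robot.camera("wrist");cv2.imwrite("pics/w4.png",c["image"][:,:,::-1])
E
```

```text
t 6.43 tipmid holder mm [-22.   38.5  40.2] toolx [ 0.002 -1.     0.001] z [-0.004 -0.001 -1.   ] F [-4.5 -2.5  6.3] M [-0.22  1.05  0.18] w 0.691
t 6.68 tipmid holder mm [-21.6  38.4  40. ] toolx [ 0.001 -1.     0.001] z [-0.008 -0.001 -1.   ] F [-7.8 -2.9  9.3] M [-0.5   1.67  0.05] w 0.688
```

View pics/s4.png

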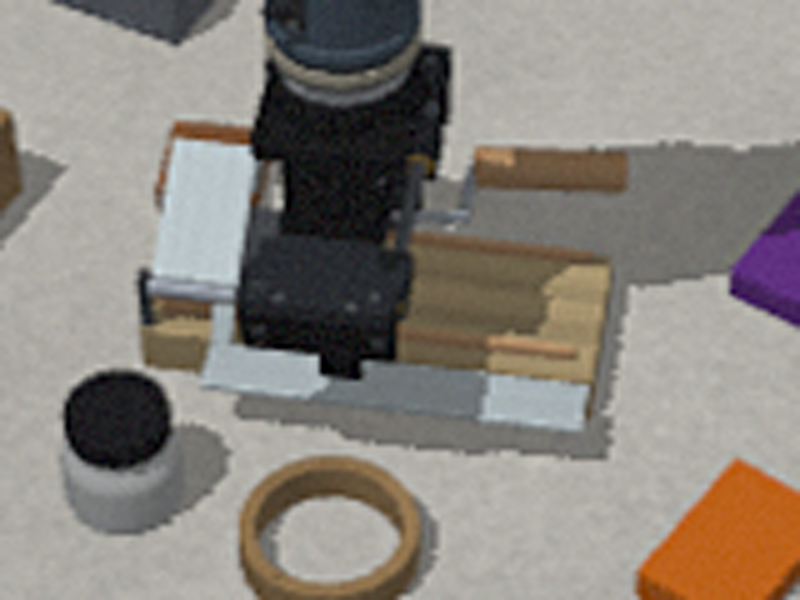

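The force rises and motion stalls at x≈-21.6, which is likely the stop. One firmer nudge will confirm.

```bash
python3 -m creep '{"fingers":[0.31,0.31,0.31,0.31],"dp":[[0,-1,0],[0,-1,0],[0,0,0],[0,0,0]],"rotation":[[0,0,0],[0,0,0],[0,0,0],[0,0,0]]}' >/dev/null
python3 -c "from h import *;st()"
```

```text
t 7.12 tipmid holder mm [-21.5  38.3  39.9] toolx [ 0.    -1.     0.001] z [-0.012 -0.001 -1.   ] F [-11.4  -3.3  10.5] M [-0.73  2.47 -0.09] w 0.686
```

It stalled firmly, so the block is home. I back off along the lane first, then raise slowly so the flap settles on the block.

```bash
python3 -m creep '{"fingers":[0.31,0.31,0.31,0.31,0.31],"dp":[[0,2,0],[0,3,0],[0,4,0],[0,4,0],[0,0,0]],"rotation":[[0,0,0],[0,0,0],[0,0,0],[0,0,0],[0,0,0]]}' >/dev/null
python3 -c "from h import *;st()"
python3 -m creep '{"fingers":[0.31,0.31,0.31,0.31,0.31,0.31,0.31,0.31],"dp":[[0,0,-2],[0,0,-3],[0,0,-3],[0,0,-3],[0,0,-3],[0,0,-4],[0,0,-6],[0,0,-8]],"rotation":[[0,0,0],[0,0,0],[0,0,0],[0,0,0],[0,0,0],[0,0,0],[0,0,0],[0,0,0]]}' >/dev/null
python3 -m creep '{"fingers":[0.31,0.31,0.31,0.31,0.31,0.31,0.31,0.31],"dp":[[0,0,-20],[0,0,-30],[0,0,-30],[0,20,-30],[0,30,-20],[0,30,0],[0,20,0],[0,0,0]],"rotation":[[0,0,0],[0,0,0],[0,0,0],[0,0,0],[0,0,0],[0,0,0],[0,0,0],[0,0,0]]}' >/dev/null
python3 - <<'E'
from h import *
st()
c=robot.camera("side");im=c["image"][180:300,220:380,::-1]
cv2.imwrite("pics/s5.png",cv2.resize(im,None,fx=5,fy=5,interpolation=cv2.INTER_CUBIC))
c=robot.camera("wrist");cv2.imwrite("pics/w5.png",c["image"][:,:,::-1])
print("home rear pred",fish(c,h2w(H,[(-15,30,50),(-15,-30,50),(-12,0,50),(29,44,66),(81,44,66)])).round(0).tolist())
E
```

```text
t 7.53 tipmid holder mm [-26.5  38.9  41.9] toolx [ 0.001 -1.     0.   ] z [ 0.006 -0.    -1.   ] F [2.2 1.3 4.9] M [ 0.35 -0.37 -0.07] w 0.692
t 8.87 tipmid holder mm [-133.3   38.1  203.1] toolx [-0.    -1.     0.002] z [-0.003 -0.002 -1.   ] F [ 0.2  0.7 -0.6] M [-0.03  0.05 -0.07] w 0.689
home rear pred [[330.0, 88.0], [400.0, 90.0], [366.0, 85.0], [313.0, 33.0], [313.0, -23.0]]
```

View pics/w5.png

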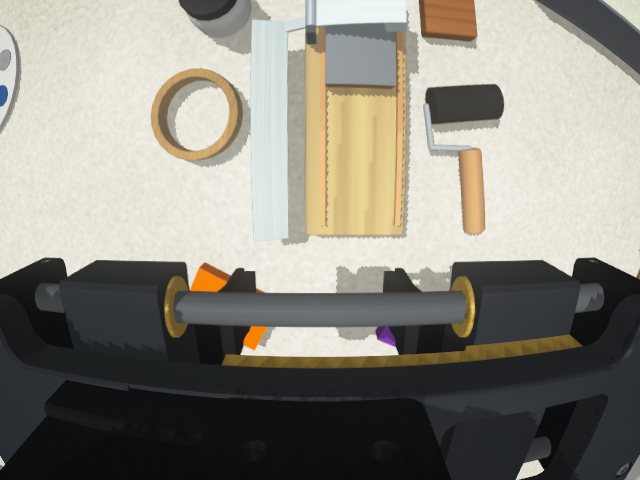

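View pics/s5.png

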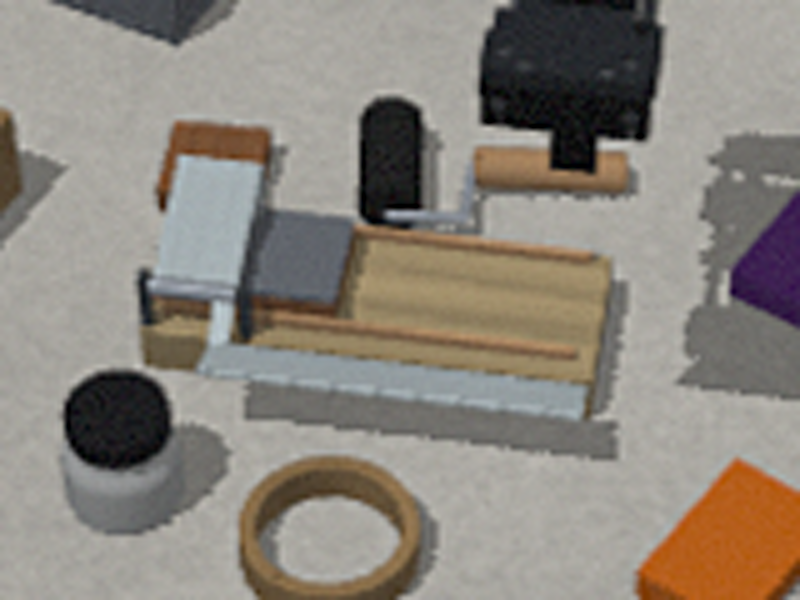

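Both views show the flap resting on the block, the block's rear edge (wrist row ~87) protruding behind the lip, and the bystanders unmoved. A last numeric check locates the block relative to the deck.

```bash
python3 - <<'E'
from h import *
c=robot.camera("wrist");g=c["image"].astype(int).sum(2)
print("deck end pred",fish(c,h2w(H,[(-151,0,30)])).round(1),"rear bottom/top pred -15",fish(c,h2w(H,[(-15,0,30),(-15,0,50),(-12,0,50),(-18,0,50)])).round(1).tolist())
print("obs column 360 rows 76-98",g[76:99,360].tolist()," deck 228-242",g[228:243,360].tolist())
E
```

```text
deck end pred [[361.  241.5]] rear bottom/top pred -15 [[363.2, 93.8], [366.0, 90.5], [366.0, 87.0], [366.0, 93.9]]
obs column 360 rows 76-98 [461, 458, 457, 459, 459, 459, 459, 461, 460, 458, 370, 266, 244, 257, 381, 404, 404, 403, 407, 406, 405, 547, 588]  deck 228-242 [593, 593, 594, 592, 591, 592, 592, 591, 566, 514, 494, 512, 565, 699, 699]
```

```bash
python3 -c "
from h import *
st();print(robot.job_done())"
```

```text
t 9.02 tipmid holder mm [-128.5   38.5  203. ] toolx [ 0.002 -1.     0.001] z [ 0.002 -0.001 -1.   ] F [-0.3  0.   0.1] M [ 0.07 -0.05  0.  ] w 0.693
the job is handed in; nothing more can be done
None
```

The block is loaded and I handed the job in at 9.0 s. One fingertip held the press bar down, so the flap stayed open, while the other pushed the grey block along the lane to the back stop. I then backed off about 5 mm, raised slowly and moved clear.

**Checks that agreed:**
- **Stop:** a further 4 mm of commanded push moved the fingertip only about 0.5 mm, and the force along the lane rose from about 4.5 N to 11 N.
- **Flap:** the side and wrist pictures show it resting on the block, with the bystanders and look-alikes apparently unmoved.
- **Hand clear:** fingertips about 200 mm above the table, with no meaningful force on the tool.

**Checks that disagreed:**
- **Lane position:** my first fit of the holder was about 3 mm off along the lane, so contact came at x ≈ -21.6 instead of the expected -24.5. In the final wrist picture the deck end and the block's rear edge are shifted by nearly the same amount (5 and 4 px). Allowing for that, the block sits within about 1 mm of home.
- **Press force:** the vertical force on the tool briefly reached 17.6 N during the first press, above the expected 3 to 8 N. It was about 5 to 6 N during the push, rising to about 10 N against the stop.

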